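# Count to the third gap and push the bit case in

## Task

Starting at the end of the rack with the round knob, run the tips of the closed fingers along the sprung rail on top of the rack's back, keeping them on the rail, past the first and second gaps to the third, and no further; full gaps count too. Then come off the rail and push the loose bit case along the bench and fully home into that third gap, without ever lifting it off the bench. Leave everything else where it stands.

Things in the scene. Friction and masses are not known exactly. Their poses are not given: they have to be found in the camera images.
- rack: fixed dark wood divider rack, 80 mm deep (x) by 410 mm long (y), on the bench. Origin: centre of its underside; x points away from the robot, y along the rack, z up. Six gaps side by side along y, centres at y = +155, +93, +31, -31, -93, -155 mm, open to the front (toward the robot) and above. Five dividers between them, 10 mm thick, 45 mm high; end cheeks 24 mm thick, 58 mm high.
- rack_front (a point): middle of the rack's front edge at bench level, 40 mm in front (-x) of the rack's origin; axes as the rack's. The gaps open here: each is 52 mm wide and 60 mm deep, ending at a back wall 50 mm high. Divider fronts are rounded. The gaps have no floor: the bench runs level into them.
- rail: straight aluminium rail along the top of the rack's back wall, 358 mm long (y), 20 mm wide (x), 8 mm thick, between the end cheeks. Origin: centre of its underside, 30 mm beyond (+x) the rack's origin and 60 mm above the bench; its top is at 68 mm. It is on springs: it sinks level when pressed, about 3 N to start, 7.5 N at its stop 10 mm down, and comes back up.
- round_knob: turned round light-wood knob, 22 mm across, 27 mm tall, fixed on the cheek at one end of the rack, in line with the rail; it marks the end from which the gaps are counted. Either end may carry it. Origin: centre of its underside, 58 mm above the bench. Along the rail from it the gap centres come at 38, 100, 162 mm and so on, the dividers at 69, 131, 193 mm.
- flat_cap: flat wooden strip, 64 mm long (x), 20 mm wide (y), 6 mm thick, on the cheek at the other end of the rack. Origin: on its underside, 6 mm from its far (+x) end, in line with the rail.
- bit_case: the loose grey tin bit case to put away, 64 mm long (x), 40 mm wide (y), 38 mm high, 0.1 to 0.25 kg, on the bench in front of the rack, its x roughly along the rack's x. Origin: centre of its underside. Fully home against the back wall its origin is at x = -12 mm in the rack's frame and it stands 4 mm proud of the rack's front.
- stored_case_a: bystander, to be left alone: grey tin case stored in one end gap, 58 x 40 x 34 mm. Origin: centre of its underside.
- stored_case_b: bystander, to be left alone: grey tin case stored in the other end gap, 58 x 34 x 38 mm. Origin: centre of its underside.
- tape_roll: bystander, to be left alone: cardboard ring lying flat, 52 mm across, 24 mm high, in front of an end of the rack. Origin: centre of its underside.
- screwdriver: bystander, to be left alone: screwdriver lying on the bench beside the rack (right, -y side). Origin: on its underside, about half way along.
- spray_can: bystander, to be left alone: white can standing, 60 mm across, 170 mm tall, left (+y) of the rack. Origin: centre of its underside.
- mug: bystander, to be left alone: white mug standing, 80 mm across, 90 mm tall, right (-y) of the rack. Origin: centre of its underside.
- offcut: bystander, to be left alone: wood offcut lying, 110 x 50 x 30 mm, left (+y) of the rack. Origin: centre of its underside.
There are look-alikes about, which are no part of the job. Leave any blue look-alike of the bit_case alone.

How it is judged:
By the outcome, as a careful person would: the job done as asked, in the order asked, and still so for the second after the job is handed in, with the robot touching nothing.
It also fails if it takes over 61 s, if anything falls off the work surface, if the arm or the gripper's body presses on something with over 40 N, if the wrist force passes 120 N, or if a joint passes its speed limit or range.

## Robot

A 6-joint arm with a two-finger parallel gripper is mounted at the origin on the work surface. World frame = base frame: x ahead of the robot, y to its left, z up, the work surface at z = 0. Lengths are in m, angles in rad, forces in N, time in s.
With the tool pointing down it reaches from about 0.225 to 0.875 m from the base axis. Payload 3.4 kg.
Tool frame: the origin (TCP) lies between the finger pads; the fingertips stand 14 mm ahead of it and the grasp point (between the pads) lies 5 mm behind it; z points along the fingers, y is the direction in which the jaws open and shut (so a half turn about z gives the same grasp; the last joint's range is limited). The gripper opens to 85 mm and grips with 20 to 120 N. Pads are 22 mm wide; open, the fingers measure 114 mm over their backs; the gripper's body (76 mm by 85 mm) begins 54 mm behind the grasp point. The pads swing forward as they close: fully open they stand 13 mm farther back than shut.
Start: joints at [-1.407, 0.276, 1.505, -0, 1.361, -0.121], TCP at [0.162, -0.552, 0.245] pointing down, gripper open.
Joint ranges: [-2.89, 2.89], [-0.75, 2.08], [0.22, 2.7], [-1.18, 4.32], [0.11, 2.71], [-2.7, 2.7]. Speed limits (rad/s): [2.57, 2.57, 3.14, 3.14, 3.14, 3.14].

## Interface

Orientations are given as a unit quaternion [w, x, y, z].
In Python, from rig import manip, get_image, job gives the robot as it stands. The module is installed in compiled form; this text tells all that it offers.
- The arm moves only by the tool step_arm, never from a script. Its argument "moves" is one flat list of numbers, 5 for each row, row after row: the shift along the tool's x, y, z as a fraction of full scale, then the turn about the tool's z as a fraction of full scale, then the gripper's target within -1 to 1 (shut at 1, half-way at 0, fully open at -1). In form: [dx, dy, dz, twist, hand, dx, dy, dz, twist, hand, ...]. A call has 1 to 5 rows; each row is the pose to reach, as a shift and turn from the pose commanded when the call began, along the tool's axes at that moment, turning the shorter way round; what a row does not reach only later rows make up. Full scale, the value 1, is 500 mm for a shift and pi rad for a turn. A row lasts 1/10 s, in which the tool goes at most 50 mm and 8.59 degrees, less where a joint would pass 70% of its speed; a pose out of reach is approached as far as the arm can. A call with a number of a shift or a turn outside -1 to 1 is refused whole. A call with a gripper value outside its range is refused whole. The fingers move at their own pace and stop on an object; "force" is the grip in N (left out, the last holds). Time passes only in rows, so rows that repeat a pose let the fingers close. It gives the time, the measured TCP pose, the force and the opening at its end, in the units of the state.
- manip.get_state(): the state, without advancing time (a new reading comes with each control period).
- get_image(name): name is "scene" or "side" or "wrist"; returns a dict with "frame" (384x512x3 uint8, blue, green, red), "fx", "fy", "cx", "cy" (pixels), "k1" (the pictures are not rectified: a ray, as slopes to the right and down, at radius r is drawn at 1 + k1 r^2 times it, then the intrinsics apply), "rvec" (rotation vector, rad) and "tvec" (3), from world to camera coordinates, as OpenCV has them; the wrist camera has in their place "T_tool_cam" (4x4, takes a point from camera to tool coordinates, whose origin is the TCP and whose axes are the flange's). Camera axes: x right, y down, z forward; pixel columns grow to the right and rows downward; lengths in m; the calibration is good to about 2 mm. A picture is of the moment at which its call begins: read the wrist's pose just before it. There is no depth.
- job.sign_off(): hands the job in, once; it reports no verdict.
The state is a dict: "clock": time; "qpos": joint angles; "qd": joint speeds; "effort": joint torques, N m; "position": TCP position; "ee_rot": TCP orientation; "contact_force": force on the tool from outside, world axes, zero at the start; "moment": the same for the moment, N m; "width": finger opening in m.
Only numpy, scipy, OpenCV 4.12 (cv2) and the standard library are available. Lean on these libraries where they do the work, as an engineer would, in place of code of your own. Each camera call takes 0.05 s, during which the arm holds its last target. There are 200 camera calls.

## Working session

There is one attempt and no reset: what is moved stays moved. The work goes in short steps, Python scripts to look and compute and a tool call to move; the robot and the scene stay as the last step left them, time stands still between calls to the robot, and variables do not carry over. Pictures are saved under pics/ and viewed, about 8 in all and at most 12, crops included, and the job is handed in when it is done.

Besides the shell and the picture viewer there is one more tool, called after "Call:" as name(argument=value, ...) on one line, values as JSON. step_arm: Moves the arm, as the interface text tells. Its arguments: {"type":"object","properties":{"moves":{"type":"array","items":{"type":"number","minimum":-1,"maximum":1}},"force":{"type":"number"}},"required":["moves"]}

```bash
mkdir -p pics; cat > h.py <<'E'
import numpy as np,cv2
from rig import manip,get_image,job
def ray(im,uv):
    k=np.array([[im['fx'],0,im['cx']],[0,im['fy'],im['cy']],[0,0,1.]])
    p=cv2.undistortPoints(np.array(uv,float).reshape(-1,1,2),k,np.array([im['k1'],0,0,0.]))[:,0]
    d=np.c_[p,np.ones(len(p))]
    R=cv2.Rodrigues(np.array(im['rvec'],float))[0];t=np.array(im['tvec'],float).ravel()
    return -R.T@t, d@R
def onz(im,uv,z):
    c,d=ray(im,uv); return c+d*((z-c[2])/d[:,2])[:,None]
def proj(im,P):
    k=np.array([[im['fx'],0,im['cx']],[0,im['fy'],im['cy']],[0,0,1.]])
    return cv2.projectPoints(np.array(P,float).reshape(-1,3),np.array(im['rvec'],float),np.array(im['tvec'],float),k,np.array([im['k1'],0,0,0.]))[0][:,0]
def rotm(q):
    from scipy.spatial.transform import Rotation as R
    return R.from_quat([q[1],q[2],q[3],q[0]]).as_matrix()
E
python3 - <<'E'
from h import *
import pickle
s=manip.get_state(); print(s)
for n in ('scene','side'):
    im=get_image(n); pickle.dump(im,open(n+'.pkl','wb'))
    print({k:v for k,v in im.items() if k!='frame'})
    cv2.imwrite(f'pics/{n}0.png',cv2.resize(im['frame'],(800,600),interpolation=cv2.INTER_CUBIC))
E
```

```text
{'clock': 0.0, 'qpos': array([-1.40695986e+00,  2.76643161e-01,  1.50612014e+00, -2.71244355e-05,
        1.36069627e+00, -1.21010808e-01]), 'qd': array([ 0.00012344,  0.00045811,  0.00143403,  0.00074599,  0.0007432 ,
       -0.00041135]), 'effort': array([ 1.64045182e-04, -4.16766572e+01, -2.45802712e+01, -3.77237177e-05,
        1.11554601e-02,  1.17246466e-05]), 'position': array([ 0.16148038, -0.55134758,  0.24441739]), 'ee_rot': array([-9.32961186e-04,  9.89874052e-01,  1.41945378e-01, -3.32447735e-05]), 'contact_force': array([-0.14697959, -0.1226996 ,  0.17127439]), 'moment': array([-0.03942867,  0.00250535,  0.01772803]), 'width': 0.08536179220215802}
{'fx': 359.9246169583256, 'fy': 359.9246169583256, 'cx': 253.5160092037701, 'cy': 187.88722726285522, 'k1': -0.051300693015999925, 'rvec': array([ 1.09530512,  2.43782812, -0.99846829]), 'tvec': array([ 0.36350043, -0.24489218,  1.27159199])}
{'fx': 400.98423731724165, 'fy': 400.98423731724165, 'cx': 262.5169386649754, 'cy': 187.27503199926718, 'k1': -0.06210264810612332, 'rvec': array([ 0.1293558 , -2.86951828,  1.15075057]), 'tvec': array([0.55346689, 0.06673182, 1.04017123])}
```

View pics/scene0.png

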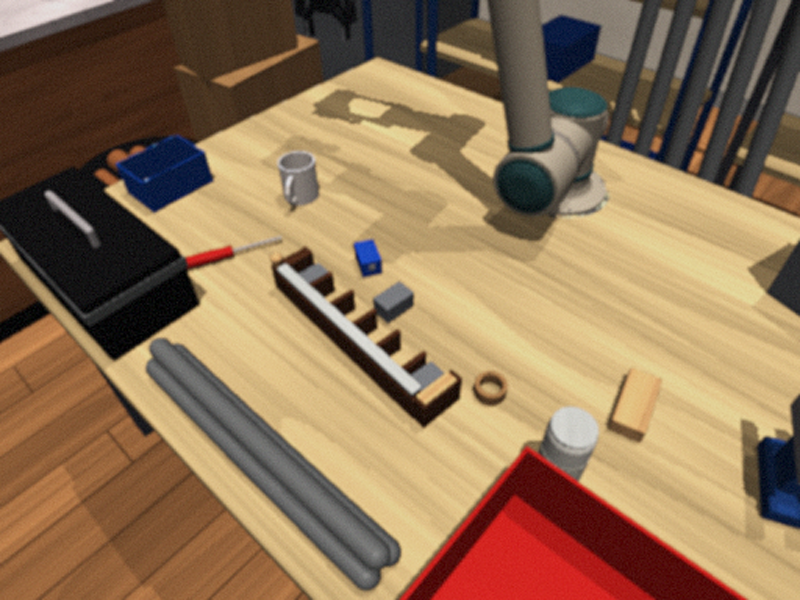

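View pics/side0.png

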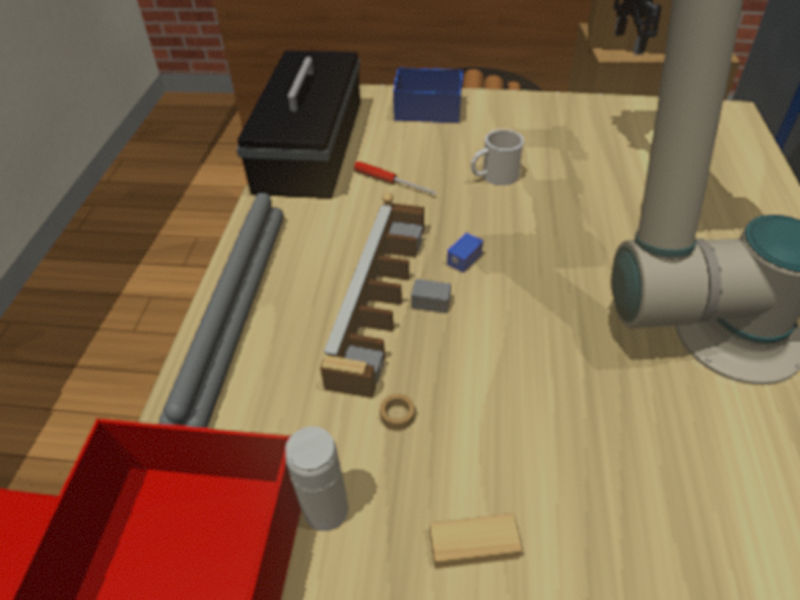

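Scene view: the round knob is at (278,258) on the -y cheek. The flat cap is at (437,388) on the +y cheek. Two candidates for the case: grey box at (393,300) and blue box at (368,257). The grey one fits, as blue is the look-alike. Next I measure the rail and case by masks and check them in a crop.

```bash
cat > m.py <<'E'
from h import *
import pickle
rois={'scene':((240,400,130,310),(372,415,280,322)),'side':((320,430,190,400),(405,458,272,315))}
for n in ('scene','side'):
    im=pickle.load(open(n+'.pkl','rb'));f=im['frame'];hsv=cv2.cvtColor(f,cv2.COLOR_BGR2HSV)
    S=.64
    # rail: bright, unsaturated
    m=((hsv[...,1]<50)&(hsv[...,2]>120)).astype(np.uint8)
    x0,x1,y0,y1=[int(v*S) for v in ((270,425,255,400) if n=='scene' else (322,395,200,362))]
    r=np.zeros_like(m);r[y0:y1,x0:x1]=m[y0:y1,x0:x1]
    c=max(cv2.findContours(r,0,2)[0],key=cv2.contourArea)
    P=onz(im,c[:,0].astype(float),.068)
    b=cv2.minAreaRect((P[:,:2]*1000).astype(np.float32));print(n,'rail',b, cv2.boxPoints(b).round(1).tolist())
    x0,x1,y0,y1=[int(v*S) for v in rois[n][1]]
    g=((hsv[...,1]<75)&(hsv[...,2]<190)).astype(np.uint8)
    q=np.zeros_like(m);q[y0:y1,x0:x1]=g[y0:y1,x0:x1]
    cs=cv2.findContours(q,0,2)[0]
    c2=max(cs,key=cv2.contourArea)
    print('case whole',cv2.boundingRect(c2),cv2.contourArea(c2))
    print('case roi V');print(hsv[y0:y1:2,x0:x1:2,2])
    out=f.copy();cv2.drawContours(out,[c,c2],-1,(0,255,0),1)
    X=(160,305,150,285) if n=='scene' else (195,320,115,265)
    big=cv2.resize(np.hstack([f[X[2]:X[3],X[0]:X[1]],out[X[2]:X[3],X[0]:X[1]]]),None,fx=2.7,fy=2.7,interpolation=cv2.INTER_CUBIC)
    cv2.imwrite(f'pics/crop_{n}.png',big)
E
python3 m.py
```

```text
scene rail ((622.12890625, -23.53656005859375), (364.466796875, 65.02384948730469), 83.34698486328125) [[568.7000122070312, -200.8000030517578], [633.2999877929688, -208.3000030517578], [675.5, 153.6999969482422], [610.9000244140625, 161.1999969482422]]
case whole (239, 180, 26, 26) 392.0
case roi V
[[211 214 216 223 219 219 215 214 204 205 224 228 228 225]
 [209 213 210 214 215 217 204 186 142 147 192 221 225 229]
 [208 213 213 209 213 203 152 132 124 125 136 182 214 223]
 [206 209 215 207 183 132 132 130 126 126 122 129 160 212]
 [203 199 198 151 133 126 127 123 123 130 125 129 126 152]
 [195 168 138 128 130 127 126 125 130 126 132 117  78 108]
 [163 112 127 128 132 128 123 129 131 123 105  66  44 122]
 [153  62 111 131 125 126 121 124 112  75  47  44  44 116]
 [173  49  58 101 122 129 120  97  67  46  45  44  52 139]
 [151  56  37  49  91 117  77  52  40  43  48  68 132 198]
 [ 93  61  41  47  48  55  46  44  46  51  79 172 205 209]
 [ 45  52  67  43  44  46  48  49  59 125 191 208 210 208]
 [ 29  72 145  95  45  49  40  72 160 199 213 214 214 207]
 [ 33  69 169 163 106  61 122 16
[... 634 characters left out ...]
172 130 122 119 122 120 121 121 121 121 123 125 123 168 177]
 [178 180 162 120 120 121 121 122 121 122 122 122 121 122 114 167 176]
 [180 177 150 121 121 121 123 122 122 123 123 123 121 123 111 168 177]
 [181 176 129 107 113 118 122 121 123 122 123 123 123 126 103 150 172]
 [167 169 109  74  79  86  88  91 101 108 110 112 119 119  96 117 167]
 [134 148 105  74  72  74  75  77  77  76  77  81  88  88  87 118 168]
 [176 162 106  72  75  75  76  72  75  77  75  75  76  76  91 127 170]
 [178 154 112  79  77  75  76  74  77  77  77  76  79  77 101 150 178]
 [176 160 157 146 130 131 114 102  96  91  83  78  78  78 121 167 177]
 [174 166 170 173 167 169 165 167 170 162 146 139 136 130 159 173 177]]
```

View pics/crop_scene.png

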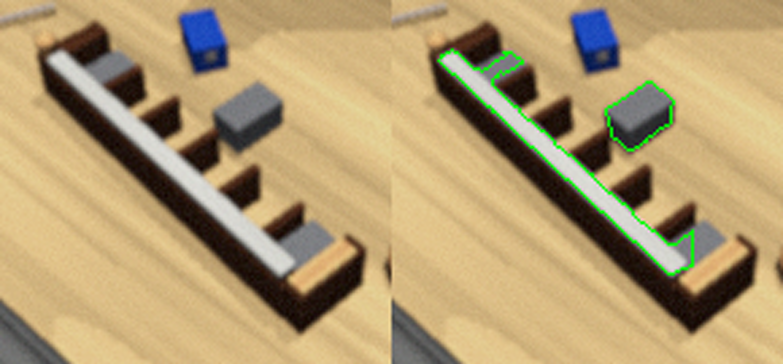

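The crop shows the grey bit case in front of the second and third gaps, the blue look-alike nearer the knob end, and the rail clear. The side-view rail comes out at 361.5 x 20.7 mm, which is good. I'll refine the scene rail and measure the case top.

```bash
cat > m2.py <<'E'
from h import *
import pickle,sys
def run(im,n,rail=True):
    f=im['frame'];hsv=cv2.cvtColor(f,cv2.COLOR_BGR2HSV);V=hsv[...,2]
    def top(m,roi,z):
        x0,x1,y0,y1=[int(v*.64) for v in roi]
        r=np.zeros(m.shape,np.uint8);r[y0:y1,x0:x1]=m[y0:y1,x0:x1]
        c=max(cv2.findContours(r,0,cv2.CHAIN_APPROX_NONE)[0],key=cv2.contourArea)
        P=onz(im,c[:,0].astype(float),z)
        b=cv2.minAreaRect((P[:,:2]*1000).astype(np.float32));print(n,[np.round(v,1) for v in b])
        return b
    s=hsv[...,1]
    if rail: top((s<50)&(V>(165 if n=='scene' else 130)),(270,425,255,400) if n=='scene' else (322,395,200,362),.068)
    return top((s<75)&(V>(95 if n=='scene' else 98))&(V<(150 if n=='scene' else 142)),(372,415,280,322) if n=='scene' else (412,454,275,315),.038)
if __name__=='__main__':
    for n in('scene','side'): run(pickle.load(open(n+'.pkl','rb')),n)
E
python3 m2.py
python3 - <<'E'
from h import *
import pickle
# candidate rack frame
th=np.deg2rad(-6.7);Rz=np.array([[np.cos(th),-np.sin(th)],[np.sin(th),np.cos(th)]])
rail=np.array([.6417,-.0269]);o=rail-Rz@[.03,0]
W=lambda x,y,z:np.r_[o+Rz@[x,y],z]
print('origin',o,'knob',W(.03,-.193,.058),'gap3',W(-.012,-.031,0))
for n in('scene','side'):
    im=pickle.load(open(n+'.pkl','rb'));f=im['frame'].copy()
    P=[W(.03,-.193,.085),W(.02,-.179,.068),W(.04,-.179,.068),W(.02,.179,.068),W(.04,.179,.068)]+[W(-.04,y,0) for y in(-.031,-.093)]+[W(-.04,.205,.058),W(-.04,-.205,.058)]
    for p in proj(im,P): cv2.circle(f,tuple(np.round(p*8).astype(int).tolist()),6,(0,0,255),-1,cv2.LINE_AA,3)
    X=(160,305,150,285) if n=='scene' else (195,320,115,265)
    cv2.imwrite(f'pics/ov_{n}.png',cv2.resize(f[X[2]:X[3],X[0]:X[1]],(400,400),interpolation=cv2.INTER_CUBIC))
cv2.imwrite('pics/ov.png',np.hstack([cv2.imread('pics/ov_scene.png'),cv2.imread('pics/ov_side.png')]))
E
```

```text
scene [array([642.9, -27.4]), array([357.1,  19.1]), np.float64(83.4)]
scene [array([526.2, -22.3]), array([39.1, 63.1]), np.float64(82.5)]
side [array([641.9, -26.8]), array([359.4,  20.3]), np.float64(83.4)]
side [array([521.4, -22. ]), array([40.6, 66.3]), np.float64(86.5)]
origin [ 0.61190488 -0.02339988] knob [ 0.61918255 -0.21858194  0.058     ] gap3 [ 0.59637004 -0.05278812  0.        ]
```

View pics/ov.png

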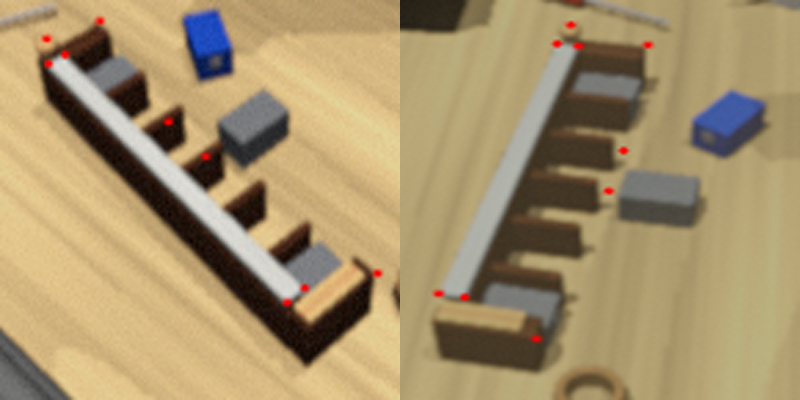

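Both views agree: rail centre is about (642.3,-27.1) mm with rack yaw -6.6°, and the knob is at the -y end. The case is at about (523.5,-22) mm, measured as 40 x 64 mm. The overlay points land on the knob, rail ends and cheeks in both views. Moving to above the rail start with the fingers shut.

Call:
step_arm(moves=[0.5,-0.2,0,0.127,1,0.5,-0.2,0,0.127,1,0.5,-0.2,0,0.127,1,0.5,-0.2,0,0.127,1,0.5,-0.2,0,0.127,1])

```text
clock: 0.6
position: [0.3552, -0.3992, 0.245]
ee_rot: [-0.0, 0.998, -0.057, -0.0]
contact_force: [1.2, -1.4, -0.1]
width: 0.0122
```

```bash
cat > to.py <<'E'
# usage: to.py rx ry z(mm, rack frame, TCP) -> tool fractions
from h import *
import sys
th=np.deg2rad(-6.6);Rz=np.array([[np.cos(th),-np.sin(th)],[np.sin(th),np.cos(th)]])
o=np.array([.6423,-.0271])-Rz@[.03,0]
s=manip.get_state();R=rotm(s['ee_rot']);p=s['position']
yaw=np.arctan2(R[1,0],R[0,0])
r=Rz.T@(p[:2]-o)
print('t',round(s['clock'],2),'rack xy mm',(r*1e3).round(1),'z',round(p[2]*1e3,1),'yaw',np.rad2deg(yaw).round(2),'tilt',R[:,2].round(3),'F',np.round(s['contact_force'],2),'w',round(s['width'],4))
if len(sys.argv)>1:
    a=np.array([float(v) for v in sys.argv[1:4]])/1e3
    t=np.r_[o+Rz@a[:2],a[2]]
    print('frac',(R.T@(t-p)/.5).round(4),'twist',round((yaw-th)/np.pi,4),'rows',np.linalg.norm(t-p)/.05)
E
python3 to.py 30 -163 150
```

```text
t 0.6 rack xy mm [-212.4 -402.7] z 245.0 yaw -6.58 tilt [-0.  0. -1.] F [ 1.23 -1.37 -0.09] w 0.0122
frac [ 0.485  -0.4791  0.19  ] twist 0.0001 rows 7.07703015675937
```

Call:
step_arm(moves=[0.48,-0.47,0.19,0,1,0.48,-0.47,0.19,0,1,0.48,-0.47,0.19,0,1,0.48,-0.47,0.19,0,1,0.48,-0.47,0.19,0,1])

```text
clock: 1.1
position: [0.5452, -0.2515, 0.1764]
ee_rot: [-0.0, 0.998, -0.057, -0.0]
contact_force: [0.2, -1.0, -0.3]
width: -0.0001
```

```bash
python3 to.py 30 -163 120
```

```text
t 1.1 rack xy mm [ -40.6 -234.1] z 176.4 yaw -6.53 tilt [-0.001  0.    -1.   ] F [ 0.23 -1.05 -0.31] w -0.0001
frac [ 0.1415 -0.142   0.1126] twist 0.0004 rows 2.29970433302626
```

Call:
step_arm(moves=[0.135,-0.135,0.1,0,1,0.135,-0.135,0.1,0,1,0.135,-0.135,0.1,0,1,0.135,-0.135,0.1,0,1,0.135,-0.135,0.1,0,1])

```text
clock: 1.6
position: [0.6182, -0.1945, 0.1274]
ee_rot: [0.0, 0.998, -0.057, -0.0]
contact_force: [-0.0, -0.2, -0.1]
width: -0.0002
```

```bash
python3 to.py 30 -163 90
python3 - <<'E'
from h import *
s=manip.get_state();R=rotm(s['ee_rot']);p=s['position']
im=get_image('wrist');T=np.array(im['T_tool_cam'])
Rwc=R@T[:3,:3];pc=R@T[:3,3]+p
im['rvec']=cv2.Rodrigues(Rwc.T)[0];im['tvec']=-Rwc.T@pc
import pickle;pickle.dump(im,open('wrist1.pkl','wb'))
f=im['frame'].copy()
th=np.deg2rad(-6.6);Rz=np.array([[np.cos(th),-np.sin(th)],[np.sin(th),np.cos(th)]])
o=np.array([.6423,-.0271])-Rz@[.03,0]
W=lambda x,y,z:np.r_[o+Rz@[x,y],z]
for q in proj(im,[W(.02,-.179,.068),W(.04,-.179,.068),W(.03,-.193,.085),W(.02,-.1,.068),W(.04,-.1,.068)]):
    print(q); cv2.circle(f,tuple(q.astype(int).tolist()),3,(0,0,255),-1)
s2=get_image('side')['frame'][60:280,170:390]
cv2.imwrite('pics/w1.png',np.hstack([f,cv2.resize(s2,(384,384))])[:,:][:, :])
a=cv2.imread('pics/w1.png');cv2.imwrite('pics/w1.png',cv2.resize(a,(800,int(a.shape[0]*800/a.shape[1]))))
E
```

```text
t 1.6 rack xy mm [  25.3 -169. ] z 127.4 yaw -6.54 tilt [-0.001 -0.001 -1.   ] F [-0.03 -0.17 -0.15] w -0.0002
frac [ 0.0095 -0.0121  0.0748] twist 0.0003 rows 0.7639449900166052
[267.04639229 224.89849798]
[267.50407057 194.0347981 ]
[293.4684987  219.05566504]
[140.96725147 224.69650884]
[138.03291044 193.92627862]
```

View pics/w1.png

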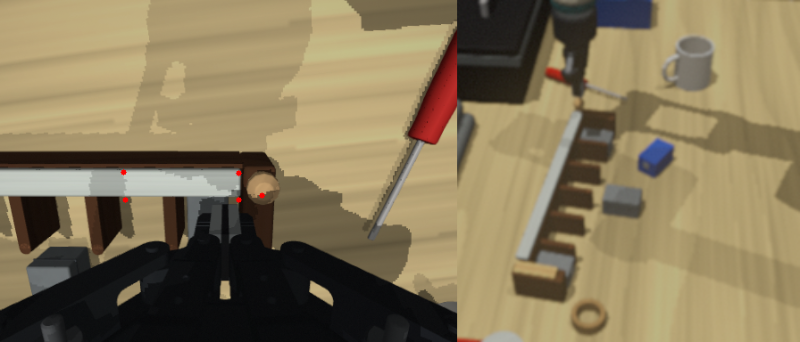

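Wrist view: fingertips are at about (225,200), just in front of the rail end, and the knob is at (262,188). The rail edges sit about 3 px (2 mm) beyond the prediction, so I take x = 31 mm. Lowering.

Call:
step_arm(moves=[0.011,-0.012,0.02,0,1,0.011,-0.012,0.06,0,1,0.011,-0.012,0.08,0,1,0.011,-0.012,0.082,0,1,0.011,-0.012,0.082,0,1])

```text
clock: 2.2
position: [0.6249, -0.1887, 0.0862]
ee_rot: [-0.0, 0.998, -0.057, -0.0]
contact_force: [-0.3, -0.3, 0.1]
width: -0.0
```

```bash
python3 to.py 31 -163 77
```

```text
t 2.2 rack xy mm [  31.2 -162.5] z 86.2 yaw -6.57 tilt [-0.  0. -1.] F [-0.25 -0.32  0.11] w -0.0
frac [-0.0005  0.001   0.0183] twist 0.0001 rows 0.18343402120536215
```

Call:
step_arm(moves=[0,0.003,0.008,0,1,0,0.003,0.013,0,1,0,0.003,0.018,0,1,0,0.003,0.018,0,1])

```text
clock: 2.6
position: [0.6255, -0.1906, 0.0781]
ee_rot: [0.001, 0.998, -0.057, 0.001]
contact_force: [-0.6, -1.5, 4.2]
width: 0.0
```

```bash
python3 to.py 31 -31 77
```

```text
t 2.6 rack xy mm [  32.1 -164.3] z 78.1 yaw -6.54 tilt [ 0.002 -0.001 -1.   ] F [-0.65 -1.46  4.16] w 0.0
frac [-0.002  -0.2667  0.0018] twist 0.0003 rows 2.666989358225503
```

Call:
step_arm(moves=[-0.001,-0.016,0.002,0,1,-0.001,-0.032,0.002,0,1,-0.001,-0.048,0.002,0,1,-0.001,-0.064,0.002,0,1,-0.001,-0.08,0.002,0,1])

```text
clock: 3.1
position: [0.6296, -0.1508, 0.0772]
ee_rot: [0.001, 0.998, -0.057, 0.001]
contact_force: [-0.1, -3.2, 5.1]
width: -0.0001
```

```bash
python3 to.py 31 -31 77
```

```text
t 3.1 rack xy mm [  31.6 -124.4] z 77.2 yaw -6.52 tilt [ 0.002 -0.002 -1.   ] F [-0.13 -3.17  5.1 ] w -0.0001
frac [-9.000e-04 -1.868e-01  1.000e-04] twist 0.0005 rows 1.867825113621406
```

Call:
step_arm(moves=[-0.001,-0.018,0,0,1,-0.001,-0.036,0,0,1,-0.001,-0.054,0,0,1,-0.001,-0.072,0,0,1,-0.001,-0.09,0,0,1])

```text
clock: 3.6
position: [0.6341, -0.1059, 0.0771]
ee_rot: [0.001, 0.998, -0.057, 0.001]
contact_force: [0.2, -3.2, 5.5]
width: 0.0
```

Call:
step_arm(moves=[0,-0.018,0,0,1,0,-0.036,0,0,1,0,-0.054,0,0,1,0,-0.068,0,0,1,0,-0.076,0,0,1])

```text
clock: 4.1
position: [0.6384, -0.0679, 0.0771]
ee_rot: [0.001, 0.998, -0.057, 0.001]
contact_force: [-0.6, -4.3, 5.0]
width: 0.0001
```

```bash
python3 to.py 31 -31 77
```

```text
t 4.1 rack xy mm [ 30.8 -40.9] z 77.1 yaw -6.48 tilt [ 0.001 -0.002 -1.   ] F [-0.64 -4.33  5.03] w 0.0001
frac [ 0.0004 -0.0199  0.0002] twist 0.0006 rows 0.19865205526018115
```

Call:
step_arm(moves=[0,-0.007,0,0,1,0,-0.012,0,0,1,0,-0.016,0,0,1,0,-0.016,0,0,1])

```text
clock: 4.5
position: [0.6393, -0.06, 0.0771]
ee_rot: [0.001, 0.998, -0.057, 0.001]
contact_force: [-0.1, -1.8, 4.9]
width: -0.0
```

```bash
python3 to.py 31 -31 77
```

```text
t 4.5 rack xy mm [ 30.8 -33. ] z 77.1 yaw -6.5 tilt [ 0.001 -0.002 -1.   ] F [-0.11 -1.79  4.88] w -0.0
frac [ 0.0005 -0.004   0.0002] twist 0.0006 rows 0.040553356143762834
```

Slide finished at rack y = -33 mm, inside the third gap and about 2 mm short of its centre. Contact force was about 5 N throughout. Lifting off.

Call:
step_arm(moves=[0,0,-0.03,0,1,0,0,-0.1,0,1,0,0,-0.1,0,1])

```text
clock: 4.8
position: [0.6413, -0.0595, 0.1302]
ee_rot: [0.0, 0.998, -0.057, 0.004]
contact_force: [0.9, 0.1, 0.6]
width: 0.0004
```

```bash
python3 to.py -88 40 125
```

```text
t 4.8 rack xy mm [ 32.7 -32.3] z 130.2 yaw -6.53 tilt [ 0.007 -0.001 -1.   ] F [0.92 0.11 0.61] w 0.0004
frac [-0.2413 -0.1449  0.0087] twist 0.0004 rows 2.8160218335862144
```

Call:
step_arm(moves=[-0.24,-0.147,0,0,1,-0.24,-0.147,0,0,1,-0.24,-0.147,0,0,1,-0.24,-0.147,0,0,1,-0.24,-0.147,0,0,1])

```text
clock: 5.3
position: [0.5272, 0.0278, 0.126]
ee_rot: [0.0, 0.998, -0.056, -0.0]
contact_force: [0.1, 0.5, 1.1]
width: -0.0005
```

```bash
python3 to.py -88 40 22
python3 - <<'E'
from m2 import *
th=np.deg2rad(-6.6);Rz=np.array([[np.cos(th),-np.sin(th)],[np.sin(th),np.cos(th)]]);o=np.array([.6423,-.0271])-Rz@[.03,0]
im=get_image('side')
b=run(im,'side',False);print('rack frame',Rz.T@(np.array(b[0])-o*1e3))
cv2.imwrite('pics/s2.png',cv2.resize(im['frame'][80:300,180:380],(600,600)))
E
```

```text
t 5.3 rack xy mm [-90.6  41.3] z 126.0 yaw -6.45 tilt [-0. -0. -1.] F [0.11 0.47 1.09] w -0.0005
frac [0.0052 0.0027 0.2081] twist 0.0008 rows 2.0814954162403176
side [array([526.4, -17.2]), array([54.3, 56.1]), np.float64(83.7)]
rack frame [-86.26045187  -3.52847983]
```

View pics/s2.png

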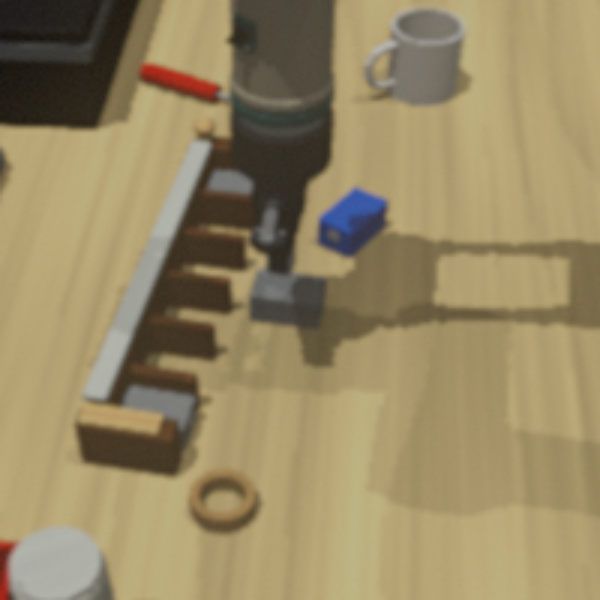

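The arm is beyond and above the case's +y side and nothing else has moved. The arm's shadow on the case spoils that side-view reading, so I keep the earlier one. Going down beside the case, and checking clearance to the blue box from the first pictures.

Call:
step_arm(moves=[0.005,0.002,0.1,0,1,0.005,0.002,0.19,0,1,0.005,0.002,0.205,0,1,0.005,0.002,0.208,0,1,0.005,0.002,0.208,0,1])

```text
clock: 5.85
position: [0.5322, 0.0252, 0.0233]
ee_rot: [0.0, 0.998, -0.057, 0.001]
contact_force: [0.0, -0.5, 0.4]
width: -0.0003
```

```bash
python3 to.py -88 4 22
python3 - <<'E'
from h import *
import pickle
th=np.deg2rad(-6.6);Rz=np.array([[np.cos(th),-np.sin(th)],[np.sin(th),np.cos(th)]]);o=np.array([.6423,-.0271])-Rz@[.03,0]
for n in('scene','side'):
    im=pickle.load(open(n+'.pkl','rb'));h=cv2.cvtColor(im['frame'],cv2.COLOR_BGR2HSV)
    m=((h[...,1]>120)&(abs(h[...,0].astype(int)-118)<14)).astype(np.uint8)
    r=np.zeros_like(m);X=(220,250,150,180) if n=='scene' else (280,315,148,176)
    r[X[2]:X[3],X[0]:X[1]]=m[X[2]:X[3],X[0]:X[1]]
    c=max(cv2.findContours(r,0,1)[0],key=cv2.contourArea)[:,0].astype(float)
    for z in(0,.038):
        P=(onz(im,c,z)[:,:2]-o)@Rz*1e3;print(n,z,P.min(0).round(),P.max(0).round())
E
```

```text
t 5.85 rack xy mm [-85.4  39.3] z 23.3 yaw -6.58 tilt [ 0.002 -0.    -1.   ] F [ 0.02 -0.47  0.37] w -0.0003
frac [-0.0052  0.0707  0.0025] twist 0.0001 rows 0.7089079289339641
scene 0 [-181. -200.] [-108. -105.]
scene 0.038 [-154. -163.] [-85. -73.]
side 0 [-152. -204.] [ -97. -135.]
side 0.038 [-155. -160.] [-103.  -95.]
```

Call:
step_arm(moves=[-0.005,0.015,0.002,0,1,-0.005,0.03,0.002,0,1,-0.005,0.042,0.002,0,1,-0.005,0.052,0.002,0,1,-0.005,0.056,0.002,0,1])

```text
clock: 6.35
position: [0.5249, -0.0025, 0.0217]
ee_rot: [0.0, 0.998, -0.058, 0.001]
contact_force: [0.3, 0.4, 0.9]
width: 0.0
```

```bash
python3 to.py -88 4 22
cat > look.py <<'E'
from h import *
import sys
th=np.deg2rad(-6.6);Rz=np.array([[np.cos(th),-np.sin(th)],[np.sin(th),np.cos(th)]]);o=np.array([.6423,-.0271])-Rz@[.03,0]
s=manip.get_state();R=rotm(s['ee_rot']);p=s['position']
im=get_image('wrist');T=np.array(im['T_tool_cam']);Rwc=R@T[:3,:3]
im['rvec']=cv2.Rodrigues(Rwc.T)[0];im['tvec']=-Rwc.T@(R@T[:3,3]+p)
sc=get_image('scene')
import pickle;pickle.dump((im,sc),open('look.pkl','wb'))
a=im['frame'];b=cv2.resize(sc['frame'][150:285,160:305],(412,384),interpolation=cv2.INTER_CUBIC)
c=np.hstack([a,b]);cv2.imwrite(sys.argv[1],cv2.resize(c,(800,int(384*800/c.shape[1]))))
E
python3 look.py pics/l1.png
```

```text
t 6.35 rack xy mm [-89.5  11. ] z 21.7 yaw -6.6 tilt [ 0.001 -0.    -1.   ] F [0.29 0.4  0.86] w 0.0
frac [ 0.003   0.0139 -0.0005] twist 0.0 rows 0.14227691182457308
```

View pics/l1.png

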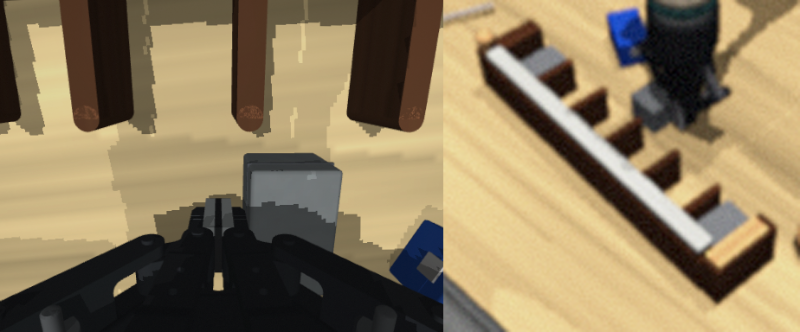

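The wrist view shows the finger against the case's +y side. The top front corners are at about (250,168) and (342,169). The dividers bounding gap 3 are at (250,110) and (385,110), so it needs a bit more -y.

```bash
python3 - <<'E'
from h import *
import pickle
th=np.deg2rad(-6.6);Rz=np.array([[np.cos(th),-np.sin(th)],[np.sin(th),np.cos(th)]]);o=np.array([.6423,-.0271])-Rz@[.03,0]
im,sc=pickle.load(open('look.pkl','rb'));k=924/800
q=lambda uv,z:((onz(im,np.array(uv)*k,z)[:,:2]-o)@Rz*1e3).round(1)
print('case',q([(250,168),(342,170),(335,250)],.038));print('divider fronts top',q([(234,115),(263,108),(75,112),(98,112),(402,112),(424,110)],.045),'blue left top',q([(390,268)],.038),q([(390,268)],0))
E
```

```text
case [[-54.1  -2.8]
 [-54.9 -41.9]
 [-93.2 -43.2]]
divider fronts top [[-31.6   4.7]
 [-29.   -6.1]
 [-30.3  64.6]
 [-30.3  55.8]
 [-30.1 -59.1]
 [-29.3 -67.7]] blue left top [[-103.2  -70.9]] [[-130.2  -98.6]]
```

Call:
step_arm(moves=[0.003,0.006,0,0,1,0.003,0.012,0,0,1,0.003,0.017,0,0,1,0.003,0.02,0,0,1,0.003,0.02,0,0,1])

```text
clock: 6.95
position: [0.525, -0.0122, 0.0212]
ee_rot: [0.0, 0.998, -0.057, -0.0]
contact_force: [0.2, -0.7, 0.2]
width: 0.0004
```

```bash
python3 to.py -150 35 22
```

```text
t 6.95 rack xy mm [-88.3   1.3] z 21.2 yaw -6.55 tilt [-0. -0. -1.] F [ 0.16 -0.72  0.19] w 0.0004
frac [-0.1234 -0.0674 -0.0016] twist 0.0003 rows 1.4062146630658525
```

Call:
step_arm(moves=[0,-0.05,-0.002,0,1,0,-0.05,-0.002,0,1,-0.06,-0.05,-0.002,0,1,-0.124,-0.05,-0.002,0,1,-0.124,-0.05,-0.002,0,1])

```text
clock: 7.45
position: [0.4596, 0.0206, 0.0214]
ee_rot: [0.0, 0.998, -0.057, -0.004]
contact_force: [0.9, 0.4, -0.4]
width: 0.0003
```

Call:
step_arm(moves=[0,0.05,0,0,1,0,0.1,0,0,1,0,0.116,0,0,1,0,0.116,0,0,1,0,0.116,0,0,1])

```text
clock: 7.95
position: [0.4598, -0.0375, 0.0222]
ee_rot: [-0.0, 0.998, -0.057, 0.0]
contact_force: [-0.1, -0.3, -0.3]
width: -0.0
```

```bash
python3 to.py -130 -32 22; python3 look.py pics/l2.png
```

```text
t 7.95 rack xy mm [-150.1  -31.3] z 22.2 yaw -6.58 tilt [ 0.  0. -1.] F [-0.08 -0.27 -0.31] w -0.0
frac [0.0401 0.0014 0.0004] twist 0.0001 rows 0.4016426004806066
```

View pics/l2.png

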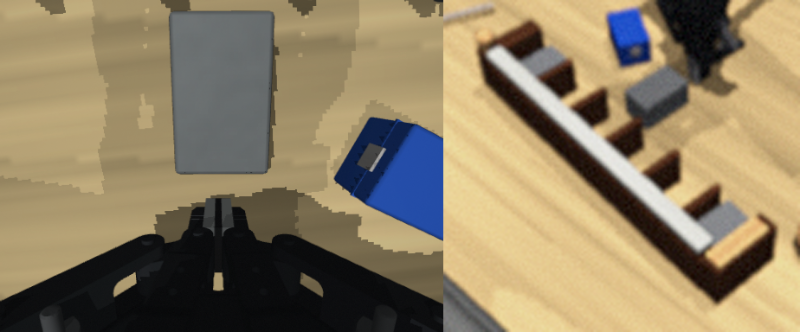

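The case is square to the fingers, with corners at (171,12), (274,12), (268,172) and (176,172). Its centre line is about 1 mm off the finger line, so I push straight in.

Call:
step_arm(moves=[0.02,0.001,0,0,1,0.04,0.001,0,0,1,0.06,0.001,0,0,1,0.075,0.001,0,0,1,0.09,0.001,0,0,1])

```text
clock: 8.55
position: [0.505, -0.0432, 0.0221]
ee_rot: [0.0, 0.998, -0.057, -0.0]
contact_force: [-0.6, 0.6, -0.1]
width: 0.0
```

Call:
step_arm(moves=[0.012,0,0,0,1,0.024,0,0,0,1,0.036,0,0,0,1,0.048,0,0,0,1,0.056,0,0,0,1])

```text
clock: 9.05
position: [0.5328, -0.0466, 0.0223]
ee_rot: [0.0, 0.998, -0.057, 0.0]
contact_force: [0.2, 0.8, -0.1]
width: -0.0001
```

```bash
python3 to.py -55 -32 22; python3 look.py pics/l3.png
```

```text
t 9.05 rack xy mm [-76.5 -31.9] z 22.3 yaw -6.55 tilt [ 0. -0. -1.] F [ 0.23  0.83 -0.13] w -0.0001
frac [0.0431 0.0002 0.0006] twist 0.0003 rows 0.4310043467164715
```

View pics/l3.png

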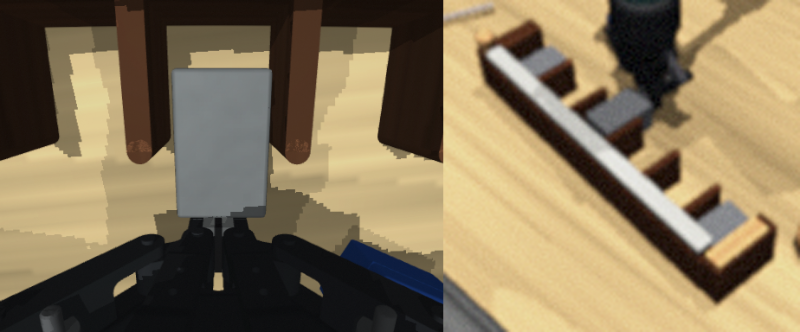

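The case is entering gap 3 cleanly between the dividers at (138,100) and (303,100). Continuing until the force rises at the wall.

Call:
step_arm(moves=[0.01,0,0,0,1,0.02,0,0,0,1,0.028,0,0,0,1,0.034,0,0,0,1,0.036,0,0,0,1])

```text
clock: 9.65
position: [0.5504, -0.0486, 0.0223]
ee_rot: [0.0, 0.998, -0.057, 0.0]
contact_force: [-0.2, 0.2, 0.0]
width: 0.0003
```

Call:
step_arm(moves=[0.003,0,0,0,1,0.006,0,0,0,1,0.006,0,0,0,1])

```text
clock: 9.95
position: [0.5533, -0.0489, 0.0223]
ee_rot: [0.0, 0.998, -0.057, 0.0]
contact_force: [-0.3, -0.7, 0.7]
width: -0.0
```

```bash
python3 to.py -55 -32 22
```

```text
t 9.95 rack xy mm [-55.9 -31.9] z 22.3 yaw -6.54 tilt [ 0.001 -0.    -1.   ] F [-0.33 -0.73  0.74] w -0.0
frac [0.0018 0.0003 0.0005] twist 0.0003 rows 0.019215376220720302
```

Call:
step_arm(moves=[0.003,0,0,0,1,0.005,0,0,0,1,0.005,0,0,0,1])

```text
clock: 10.25
position: [0.5557, -0.0492, 0.0223]
ee_rot: [0.0, 0.998, -0.057, 0.0]
contact_force: [0.3, 0.6, -0.1]
width: -0.0001
```

Call:
step_arm(moves=[0.003,0,0,0,1,0.005,0,0,0,1,0.005,0,0,0,1])

```text
clock: 10.55
position: [0.5557, -0.0491, 0.022]
ee_rot: [-0.0, 0.998, -0.057, -0.002]
contact_force: [-5.3, 0.1, 2.3]
width: -0.0001
```

```bash
python3 to.py -55 -32 22; python3 look.py pics/l4.png
```

```text
t 10.55 rack xy mm [-53.5 -31.8] z 22.0 yaw -6.53 tilt [-0.005  0.001 -1.   ] F [-5.31  0.14  2.35] w -0.0001
frac [-0.0031  0.0004 -0.    ] twist 0.0004 rows 0.031218595740707667
```

View pics/l4.png

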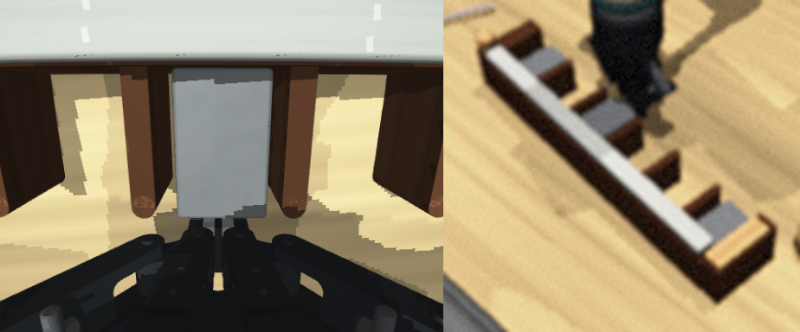

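The case stopped dead against the back wall: 5.3 N and no further travel, with its front flush at (222,68) against the wall. Backing off, then up.

Call:
step_arm(moves=[-0.04,0,0,0,1,-0.09,0,0,0,1,-0.09,0,0,0,1])

```text
clock: 10.95
position: [0.5096, -0.0435, 0.0219]
ee_rot: [-0.0, 0.998, -0.057, -0.002]
contact_force: [-0.6, 0.0, 0.1]
width: 0.0004
```

Call:
step_arm(moves=[0,0,-0.1,0,1,-0.1,0,-0.2,0,1,-0.2,0,-0.3,0,1,-0.2,0,-0.35,0,1,-0.2,0,-0.35,0,1])

```text
clock: 11.45
position: [0.415, -0.0331, 0.2018]
ee_rot: [0.001, 0.998, -0.057, 0.005]
contact_force: [1.2, 0.4, -0.0]
width: -0.0
```

Call:
step_arm(moves=[0,0,-0.02,0,1,0,0,-0.02,0,1,0,0,-0.02,0,1])

```text
clock: 11.75
position: [0.4146, -0.033, 0.2063]
ee_rot: [-0.0, 0.998, -0.057, -0.0]
contact_force: [-0.5, 0.1, -0.5]
width: -0.0001
```

```bash
python3 to.py
python3 - <<'E'
from h import *
import pickle
th=np.deg2rad(-6.6);Rz=np.array([[np.cos(th),-np.sin(th)],[np.sin(th),np.cos(th)]]);o=np.array([.6423,-.0271])-Rz@[.03,0]
sc=get_image('scene');sd=get_image('side')
for n,im in(('scene',sc),('side',sd)):
    a=pickle.load(open(n+'.pkl','rb'))['frame']
    f=im['frame'].copy()
    for y in(-.011,-.051):
        for q in proj(im,[np.r_[o+Rz@[-.044,y],.038]]): cv2.circle(f,tuple(np.round(q*8).astype(int).tolist()),5,(0,0,255),-1,cv2.LINE_AA,3)
    X=(150,330,130,285) if n=='scene' else (195,345,95,285)
    cv2.imwrite(f'pics/e_{n}.png',cv2.resize(f[X[2]:X[3],X[0]:X[1]],(400,450),interpolation=cv2.INTER_CUBIC))
cv2.imwrite('pics/end.png',np.hstack([cv2.imread('pics/e_scene.png'),cv2.imread('pics/e_side.png')]))
E
```

```text
t 11.75 rack xy mm [-195.5  -32.1] z 206.3 yaw -6.54 tilt [-0.001  0.    -1.   ] F [-0.51  0.08 -0.46] w -0.0001
```

View pics/end.png

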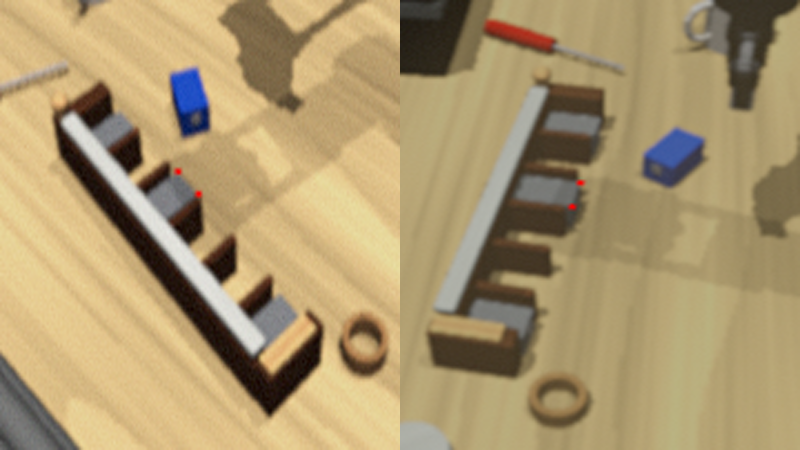

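The end view shows the case in the third gap from the knob: gap 1 stored case, gap 2 empty, gap 3 the bit case. Its rear edge is at the predicted home points within about 2 px in both views. The blue box, tape roll, stored cases and screwdriver stand where they were.

```bash
python3 -c "
from rig import job
print(job.sign_off())"
```

```text
the job is handed in; nothing more can be done
None
```

The job is done and handed in at about 12 s on the robot's clock, well under the 61 s limit. No verdict was reported.

- **Rail:** I ran the closed fingertips along the sprung rail from the knob end. They went from about 16 mm inside the gap 1 side to y = -33 mm in the rack's frame, inside the third gap and 2 mm short of its centre. Every reading on the way showed 4 to 5.5 N of contact. Then I lifted off.
- **Case:** I pushed the grey bit case sideways, then straight into the third gap, always along the bench. It stopped against the back wall at about 5 N. Its rear edge is within about 2 px of the predicted home position in both cameras.
- **Everything else:** The blue look-alike, stored cases, tape roll and screwdriver look unmoved in the last picture. The mug, spray can and offcut were mostly outside that crop, but the arm never went near them at low height.
- **Checks that disagreed:**
  - The wrist camera put the rail about 2 mm farther out than the fixed cameras, so I ran the fingers about 1 mm farther out.
  - One side-view reading of the case was spoiled by the arm's shadow, so I did not use it.

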